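# Fill the gap with the tipped roll, then lift out the rye roll with the tongs

### The arm

A 6-joint arm with a two-finger parallel gripper is mounted at the origin on the work surface. World frame = base frame: x ahead of the robot, y to its left, z up, the work surface at z = 0. Lengths are in m, angles in degrees, forces in N, time in s.
With the tool pointing down it reaches from about 0.325 to 1 m from the base axis. Payload 5.1 kg.
Tool frame: the origin (TCP) lies between the finger pads; the fingertips stand 11 mm ahead of it and the grasp point (between the pads) lies 8 mm behind it; z points along the fingers, y is the line along which they close (so a half turn about z gives the same grasp; the last joint's range is limited). The gripper opens to 85 mm and grips with 20 to 120 N. Pads are 22 mm wide; open, the fingers measure 114 mm over their backs; the gripper's body (76 mm by 85 mm) begins 54 mm behind the grasp point. The pads swing forward as they close: fully open they stand 13 mm farther back than shut.
Start: joints at [70.382, 7.093, 94.555, -0, 78.352, -4.733], TCP at [0.167, 0.628, 0.242] pointing down, gripper open.
Joint ranges: [-149.61, 149.61], [-58.7, 133.49], [1.44, 155.28], [-77.14, 257.14], [18.33, 153.61], [-166.67, 166.67]. Speed limits (degrees/s): [147.25, 147.25, 180, 180, 180, 180].

### API

Orientations are given as [roll, pitch, yaw] about the fixed x, y, z axes, in that order (R = Rz(yaw) Ry(pitch) Rx(roll)).
In Python, from plant import robot, vision, ticket gives the robot as it stands.
- The arm moves only by the tool jog_arm, never from a script. Its argument "series" is text: rows parted by semicolons, each of 7 numbers parted by spaces: the shift along the tool's x, y, z in mm, then the turn, a rotation vector about the tool's x, y, z in rad, then the finger opening in mm, from 0 to 85.4. In form: tx ty tz rx ry rz grip; .... A call has 1 to 20 rows; each row is the pose to reach, as a shift and turn from the pose commanded when the call began, along the tool's axes at that moment; what a row does not reach only later rows make up. A row lasts 1/10 s, in which the tool goes at most 50 mm and 8.59 degrees, less where a joint would pass 70% of its speed; a pose out of reach is approached as far as the arm can. A call with a gripper value outside its range is refused whole. The fingers move at their own pace and stop on an object; "force" is the grip in N (left out, the last holds). Time passes only in rows, so rows that repeat a pose let the fingers close. It gives the time, the measured TCP pose, the force, the opening and the grip force at its end, in the units of the state.
- robot.sense(): the state, without advancing time (a new reading comes with each control period).
- vision.snapshot(name): name is "scene" or "top"; returns a dict with "image" (420x560x3 uint8, red, green, blue), "camera_matrix" (3x3 intrinsics, pixels), "xyz" and "attitude" of the camera in the world. Camera axes: x right, y down, z forward; pixel columns grow to the right and rows downward; lengths in m; the calibration is good to about 2 mm. A picture is of the moment at which its call begins. There is no depth.
- ticket.hand_in(): hands the job in; it is judged then, once.
The state is a dict: "time": time; "q": joint angles; "qvel": joint speeds; "effort": joint torques, N m; "tool_pos": TCP position; "orientation": TCP orientation; "wrist_force": force on the tool from outside, world axes, zero at the start; "wrist_torque": the same for the moment, N m; "gripper_width": finger opening in m; "finger_force": force on a finger pad.
Only numpy, scipy, OpenCV 4.12 (cv2) and the standard library are available. Lean on these libraries where they do the work, as an engineer would, in place of code of your own. Each camera call takes 0.05 s, during which the arm holds its last target. There are 200 camera calls.

### The job

The tray is for golden rolls only. First take the golden roll that has tipped onto its side on the table and set it flat side down on the piece of brown paper that marks the empty place in the tray, lying the same way as the other rolls, and let go of it. Then take the red-handled tongs, close their jaws on the sides of the hot dark rye roll and lift it out until it is at least 10 cm above the table; finish while still holding it up in the tongs. Never touch the rye roll with the gripper itself, and leave everything else where it is.

Things in the scene. Friction and masses are not known exactly. Their poses are not given: they have to be found in the camera images.
- tray: Shallow white baking tray, blue rim, fixed: 128 (its x) by 308 mm (its y); floor 3 mm, rim 9 mm above the table, rim 4 mm thick. Origin: centre of its underside; z up, x roughly away from the robot. Three places in a row at y = -90, 0, +90 mm; rolls lie there with their length (x) along the tray's x.
- paper: Piece of brown baking paper on the tray floor marking the empty place, 86 by 70 mm and 0.6 mm thin (nothing to feel), long side along the tray's x. Origin: its centre, on the tray floor 3 mm above the table.
- tipped_roll: Golden hard bread roll, 60 (x) by 42 (y) by 33 mm (z), 60 g. Origin: centre of its flat brown underside; z points out of its rounded, slashed top. Starts on the table on its side: z level, y vertical, origin 21 mm up; stable so, underside roughly facing the robot. Turned about its length by over 40 degrees towards the underside and let go on its lower edge, it falls onto the underside.
- rye_roll: Dark brown, hot rye roll, hard, 60 (its x) by 42 (y) by 33 mm (z), straight sides up to about 20 mm, rounded slashed top, about 60 g. Origin: centre of its flat underside; z up. It sits in one of the tray's places, length along the tray's x. The gripper must not touch it.
- plain_roll: Golden roll, hard, 60 (its x) by 42 (y) by 33 mm (z), straight sides up to about 20 mm, rounded slashed top, about 60 g. Origin: centre of its flat underside; z up. It sits in one of the tray's places, length along the tray's x, and stays there.
- tongs: Sprung steel tongs, 200 mm long, 140 g, lying ready on the table. Origin: underside of the red hinge head at the rear, midway between the arms; x points from head to jaws, y across (closing direction), z up. Head 38 mm high, 52 mm wide, x = -12 to 12 mm. Two upright strip arms, 4 mm thick, z = 16 to 38 mm, run from head to jaws.
- jaw_centre (a point): Point midway between the two jaws of the tongs, at x = 165, z = 18 mm of the tongs' frame (same axes as the tongs). Jaws: flat steel plates from x = 141 to 189 mm, z = 0 to 36 mm, 4 mm thick; 72 mm apart inside when open. Lying on the table the jaws' lower edges rest on it.
- squeeze (a joint): How far each tong arm is squeezed in (rad), both arms moving alike: 0 = open (jaws 72 mm apart), about 0.09 = jaws on a 42 mm roll, the jaws then parallel, 0.16 = fully shut (jaws about 19 mm apart).
- red_spoon: Red plastic spoon lying on the table. Bystander.
- jam_jar: Amber jar with a green cap, 68 mm across, 100 mm high. Bystander. Origin: centre of its underside.
- mug: White mug, 80 mm across, 90 mm high. Bystander. Origin: centre of its underside.
- tongs_grip (a point): Where to grip the tongs from above, and their balance point: midway between the arms at the red patches, x = 83, z = 30 mm of the tongs' frame (same axes). Over the arms' outsides: 66 mm open, 51 mm with a roll in the jaws. Spring force there per arm: 10 N to begin closing, 16 N on a roll. Held at 58 to 61 mm they are carried firmly, jaws still 55 to 62 mm apart; a strong grip shuts them.
Things that resemble listed ones, but are neither listed nor needed, are in the scene too. What is shaped like the tipped_roll but green is not meant.

How it is judged:
By the outcome, as a careful person would: the job done as asked, in the order asked, and still so for the second after the job is handed in, while the arm keeps its last pose, push and grip.
It also fails if it takes over 72 s, if anything falls off the work surface, if the arm or the gripper's body presses on something with over 40 N, if the wrist force passes 120 N, or if a joint passes its speed limit or range.

## Working session

There is one attempt and no reset: what is moved stays moved. The work goes in short steps, Python scripts to look and compute and a tool call to move; the robot and the scene stay as the last step left them, time stands still between calls to the robot, and variables do not carry over. Pictures are saved under pics/ and viewed, at most 10 in all, crops included, and the job is handed in when it is done.

Besides the shell and the picture viewer there is one more tool, called after "Emit:" as name(argument=value, ...) on one line, values as JSON. jog_arm: Moves the arm, as the interface text tells. Its arguments: {"type":"object","properties":{"series":{"type":"string"},"force":{"type":"number"}},"required":["series"]}

```bash
mkdir -p pics; ls; python3 - <<'E'
from plant import robot, vision
import cv2
s=robot.sense(); print(s)
for n in("scene","top"):
    d=vision.snapshot(n); cv2.imwrite(f"pics/{n}0.png",cv2.resize(d["image"][:,:,::-1],(800,600),interpolation=cv2.INTER_CUBIC)); print(n,d["camera_matrix"],d["xyz"],d["attitude"])
E
```

```text
pics
{'time': 0.0, 'q': array([ 7.03831379e+01,  7.13301945e+00,  9.46372475e+01, -5.12076357e-04,
        7.83521021e+01, -4.73304370e+00]), 'qvel': array([ 0.01715588,  0.02568228, -0.06184878,  0.0226051 ,  0.12074671,
        0.11263824]), 'effort': array([-2.01197381e-04, -4.23628414e+01, -3.65442681e+01, -7.85307452e-05,
        6.90848989e-03, -4.00414049e-07]), 'tool_pos': array([0.166787  , 0.62760225, 0.24102573]), 'orientation': array([-1.79878007e+02, -9.59746804e-03,  1.65116275e+02]), 'wrist_force': array([ 0.90961737, -0.10828125,  0.31610442]), 'wrist_torque': array([ 0.00486767, -0.01102513,  0.00422679]), 'finger_force': 0.0, 'gripper_width': 0.08545458632926614}
scene [[403.71891553   0.         279.93293427]
 [  0.         403.71891553 211.00957208]
 [  0.           0.           1.        ]] [ 1.11165259 -0.6463388   0.9682606 ] [-136.01223066    0.44264421   42.00736583]
top [[516.16911426   0.         275.12021283]
 [  0.         516.16911426 205.11124017]
 [  0.           0.           1.        ]] [0.24309454 0.00906696 1.27862495] [-168.27080275   -0.18676019  -88.32461462]
```

View pics/scene0.png

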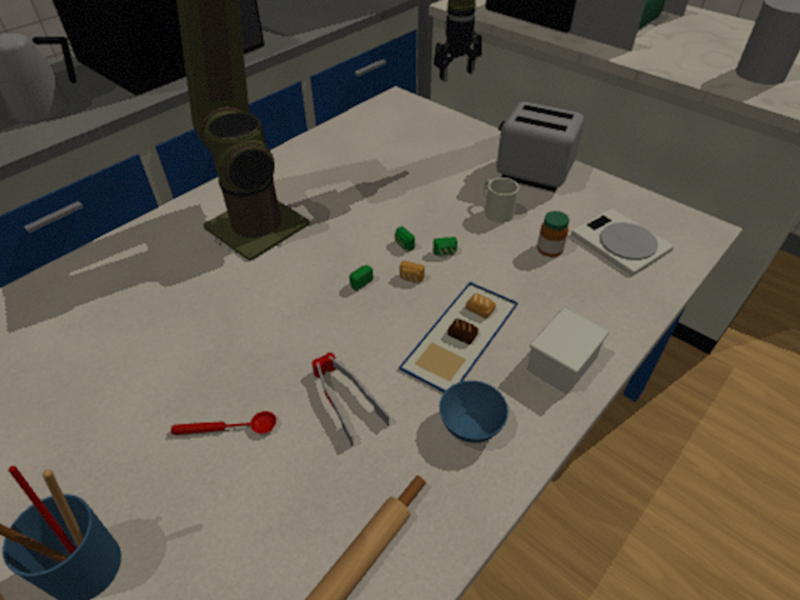

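View pics/top0.png

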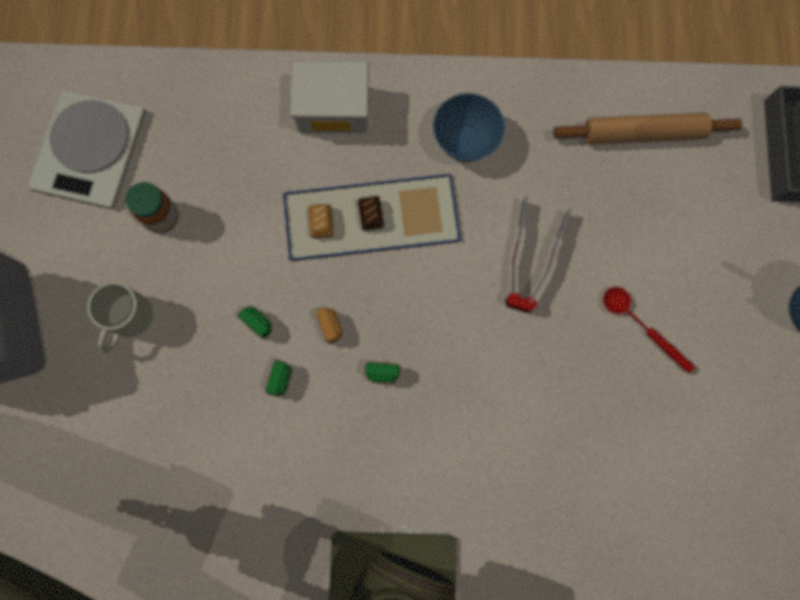

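The scene view shows the tray with the plain roll (480,304), the rye roll (463,330) and the paper at its near end (440,360), the tipped roll at (412,271), and the tongs at about (345,395). In the top view the tipped roll is at (328,324), the paper at (420,211), the tongs' head at (521,302) and the jaw ends at (525,200) and (569,210).

```bash
python3 - <<'E'
from plant import vision
import cv2,numpy as np
T=vision.snapshot("top")["image"];S=vision.snapshot("scene")["image"]
def c(I,u,v,w,h,W,H): return cv2.resize(I[v:v+h,u:u+w,::-1],(W,H),interpolation=cv2.INTER_CUBIC)
# top tongs u345..405,v132..222 ; scene tongs u210..280, v240..315
a=c(T,335,132,80,90,400,450); b=c(S,210,240,70,75,400,428)
im=np.zeros((450,800,3),np.uint8); im[:,:400]=a; im[:428,400:]=b
cv2.imwrite("pics/crop1.png",im)
a=c(T,190,110,150,140,400,373); b=c(S,270,175,100,110,373*100//110,373)
im=np.zeros((373,800,3),np.uint8); im[:,:400]=a; im[:,400:400+b.shape[1]]=b
cv2.imwrite("pics/crop2.png",im)
E
```

```text
(no output)
```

View pics/crop1.png

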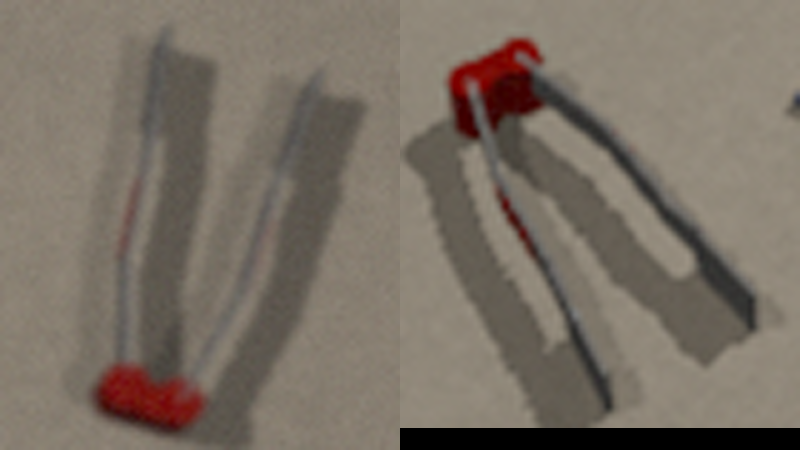

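View pics/crop2.png

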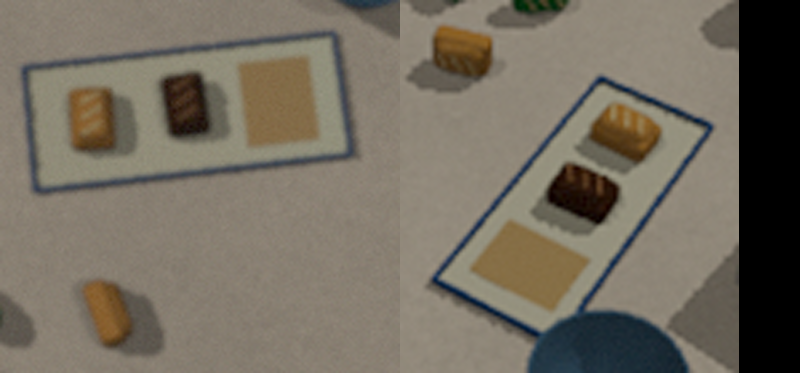

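```bash
cat > h.py <<'E'
import numpy as np,cv2
from scipy.optimize import least_squares,minimize
from scipy.spatial.transform import Rotation as R
from plant import vision,robot
def cams(): return {n:vision.snapshot(n) for n in("top","scene")}
def proj(d,P):
    A=R.from_euler('xyz',d["attitude"],degrees=True).as_matrix()
    q=(np.asarray(P)-d["xyz"])@A@d["camera_matrix"].T
    return q[:,:2]/q[:,2:]
def place(P,x,y,z,yaw): return np.asarray(P,float)@R.from_euler('z',yaw).as_matrix().T+[x,y,z]
def hull_mask(d,P):
    m=np.zeros((420*4,560*4),np.uint8)
    h=cv2.convexHull((proj(d,P)*4+1.5).round().astype(np.int32)); cv2.fillConvexPoly(m,h,1)
    return cv2.resize(m.astype(np.float32),(560,420),interpolation=cv2.INTER_AREA)
prof=[(s*y,z) for s in(-1,1) for y,z in((21,0),(21,20),(18,26),(11,31),(0,33))]
ROLL=np.array([(x,y,z) for x in(-30,30) for y,z in prof])/1000
TIP=np.array([(p[0],p[2],p[1]) for p in ROLL]) # x length, y=its z (to be yawed), z=its y
def fit(C,masks,P,z,p0):
    def cost(p):
        s=0
        for n in masks:
            h=hull_mask(C[n],place(P,p[0],p[1],z,p[2])); s+=np.abs(h-masks[n]).sum()
        return s
    sim=np.array([p0]+[np.add(p0,e) for e in([.012,0,0],[0,.012,0],[0,0,.2])])
    r=minimize(cost,p0,method='Nelder-Mead',options=dict(initial_simplex=sim,xatol=1e-4,fatol=.2))
    return r.x,r.fun
def blob(d,uv,lo,hi):
    m=cv2.inRange(cv2.cvtColor(d["image"],cv2.COLOR_RGB2HSV),lo,hi)
    k,l,st,c=cv2.connectedComponentsWithStats(m)
    i=1+np.argmin(np.hypot(*(c[1:]-uv).T)+1e3*(st[1:,4]<25))
    return (l==i).astype(np.float32),c[i],st[i,4]
E
python3 - <<'E'
from h import *
C=cams()
G=((8,110,60),(25,255,255))
# tray
t=np.array([(24,68),(335,34),(355,155),(37,192)])*.375+[190,110]
s=(np.array([(600,78),(713,125),(433,283)])-[400,0])*[100/339,110/373]+[270,175]
hx,hy=.064,.154
cor=np.array([(hx,hy,.009),(hx,-hy,.009),(-hx,-hy,.009),(-hx,hy,.009)])
cs=np.array([(-hx,hy,.009),(hx,hy,.009),(-hx,-hy,.009)])
f=lambda p:np.r_[(proj(C["top"],place(cor,p[0],p[1],0,p[2]))-t).ravel(),(proj(C["scene"],place(cs,p[0],p[1],0,p[2]))-s).ravel()]
r=least_squares(f,[.5,.05,0]);tr=r.x;print("tray",tr,np.degrees(tr[2]),r.fun.round(1))
for n,y in(("L",.09),("M",0),("R",-.09)): print(n,place([(0,y,0)],tr[0],tr[1],.003,tr[2]))
# tongs
t=np.array([(165,28),(320,68)])/5+[335,132]
s=(np.array([(610,410),(753,328)])-[400,0])*[.175,75/428]+[210,240]
mt={};rc={}
for n,uv in(("top",(364,211)),("scene",(226,255))):
    _,rc[n],a=blob(C[n],uv,(0,150,70),(5,255,255));print("red",n,rc[n],a)
J=[(.189,.038,.036),(.189,-.038,.036)];K=[(.189,-.038,0),(.189,.038,0)]
H=np.array([(x,y,z) for x in(-.012,.012) for y in(-.026,.026) for z in(0,.038)])
def f(p):
    o=[proj(C["top"],place(J,p[0],p[1],0,p[2]))-t,proj(C["scene"],place(K,p[0],p[1],0,p[2]))-s]
    for n in rc:
        m=cv2.moments(cv2.convexHull(proj(C[n],place(H,p[0],p[1],0,p[2])).astype(np.float32)));o.append(np.array([[m['m10']/m['m00'],m['m01']/m['m00']]])-rc[n])
    return np.concatenate(o).ravel()
r=least_squares(f,[.4,-.2,-.2]);g=r.x;print("tongs",g,np.degrees(g[2]),r.fun.round(1)); print("grip",place([(.083,0,0)],g[0],g[1],0,g[2]))
# rolls
ti=place([(0,0,.021)],.4,.1,0,0)
M={"top":blob(C["top"],(230,227),*G),"scene":blob(C["scene"],(288,190),*G)}
print([(M[n][1],M[n][2]) for n in M])
for w in({"top"},{"scene"},{"top","scene"}):
    best=min((fit(C,{n:M[n][0] for n in w},TIP,.021,[.33,.13,a]) for a in np.radians([-60,-30,0,30,60])),key=lambda q:q[1])
    print("tip",w,best, np.degrees(best[0][2]))
for nm,uvt,uvs,lo,hi in(("plain",(224,154),(336,213),*G),("rye",(259,149),(324,231),(0,40,0),(20,255,75))):
    M={"top":blob(C["top"],uvt,lo,hi),"scene":blob(C["scene"],uvs,lo,hi)}
    y=.09 if nm=="plain" else 0
    p=place([(0,y,0)],*tr[:2],0,tr[2])[0]
    print(nm,[(M[n][2]) for n in M],fit(C,{n:M[n][0] for n in M},ROLL,.003,[p[0],p[1],tr[2]]))
E
```

```text
tray [0.64816002 0.05408004 0.150763  ] 8.638083736628154 [-0.4 -1.5  0.9 -2.2  0.3 -0.5 -0.7 -0.3 -1.4 -1.7 -0.5 -0.9 -2.  -1.8]
L [[0.63464269 0.14305915 0.003     ]]
M [[0.64816002 0.05408004 0.003     ]]
R [[ 0.66167735 -0.03489906  0.003     ]]
red top [363.88976378 211.        ] 127
red scene [225.64473684 251.78947368] 76
tongs [ 0.49243147 -0.20629907 -0.27106057] -15.530626383907217 [ 1.2 -0.8 -0.6 -0.3  0.2 -1.  -0.8  0.2 -0.7  1.4  0.9  1.9]
grip [[ 0.57240093 -0.22852261  0.        ]]
[(array([230.10416667, 226.84027778]), np.int32(288)), (array([287.9009901 , 189.60891089]), np.int32(202))]
tip {'top'} (array([0.35504988, 0.05354738, 0.4229215 ]), np.float64(649.1875)) 24.231616838360566
tip {'scene'} (array([-1.48130864,  1.45558025,  1.7336173 ]), np.float64(202.0)) 99.32895482626421
tip {'scene', 'top'} (array([ 0.43749408,  0.13496477, -2.70938412]), np.float64(143.1875)) -155.23627502097793
plain [np.int32(343), np.int32(227)] (array([0.63292265, 0.14533724, 0.18514285]), np.float64(172.4375))
rye [np.int32(322), np.int32(222)] (array([0.65015823, 0.05659774, 0.21963867]), np.float64(215.4375))
```

```bash
python3 - <<'E'
from h import *
C=cams()
G=((6,90,40),(25,255,255))
M={"top":blob(C["top"],(230,227),*G),"scene":blob(C["scene"],(288,190),*G)}
for w in(["top"],["scene"],["top","scene"]):
    for a in(-155,25):
        q=fit(C,{n:M[n][0] for n in w},TIP,.021,[.437,.135,np.radians(a)]); print(w,a,q[0].round(4),np.degrees(q[0][2]),q[1])
        if a==-155: tip=q[0]
out=[]
sh={"tip":(TIP,(*tip[:2],.021,tip[2])),"plain":(ROLL,(.6346,.1431,.003,.151)),"rye":(ROLL,(.6482,.0541,.003,.151))}
tr=(.6482,.0541,0,.151);tg=(.4924,-.2063,0,-.271)
hx,hy=.064,.154
tray=np.array([(hx,hy,.009),(hx,-hy,.009),(-hx,-hy,.009),(-hx,hy,.009)])
tl=[np.array([(.189,s*.038,z) for z in(0,.036)]+[(.141,s*.038,z) for z in(.036,0)]) for s in(1,-1)]+[np.array([(-.012,-.026,.038),(-.012,.026,.038),(.012,.026,.038),(.012,-.026,.038)])]
def draw(n,u,v,w,h,k,items):
    I=cv2.resize(C[n]["image"][v:v+h,u:u+w,::-1],(w*k,h*k),interpolation=cv2.INTER_CUBIC)
    for P in items:
        q=((proj(C[n],P)-[u,v]+.5)*k).round().astype(np.int32); cv2.polylines(I,[q],True,(255,255,0),1)
    return I
ch=lambda n,P:P[cv2.convexHull(proj(C[n],P).astype(np.float32),returnPoints=False)[:,0]]
im=np.zeros((600,800,3),np.uint8)
def its(n): return [ch(n,place(P,*a)) for P,a in sh.values()]+[place(tray,*tr)]+[place(t,*tg) for t in tl]
for n,u,v,w,h,k,X,Y in(("top",195,115,130,75,3,0,0),("top",210,205,40,45,6,0,240),("top",345,130,60,90,3,250,240),("scene",275,190,90,90,4,430,0),("scene",270,175,36,30,8,460,365)):
    I=draw(n,u,v,w,h,k,its(n)); im[Y:Y+I.shape[0],X:X+I.shape[1]]=I[:600-Y,:800-X]
cv2.imwrite("pics/ov.png",im)
E
```

```text
['top'] -155 [ 0.4406  0.1363 -2.709 ] -155.211712031037 63.5
['top'] 25 [0.4579 0.1096 0.6198] 35.51444259868443 92.0625
['scene'] -155 [ 0.441   0.1329 -2.5823] -147.95501073083233 42.875
['scene'] 25 [0.454  0.1143 0.7062] 40.464183794155424 39.5
['top', 'scene'] -155 [ 0.4395  0.1357 -2.7097] -155.2541680292629 117.875
['top', 'scene'] 25 [0.4534 0.1072 0.431 ] 24.691763318267924 128.625
```

View pics/ov.png

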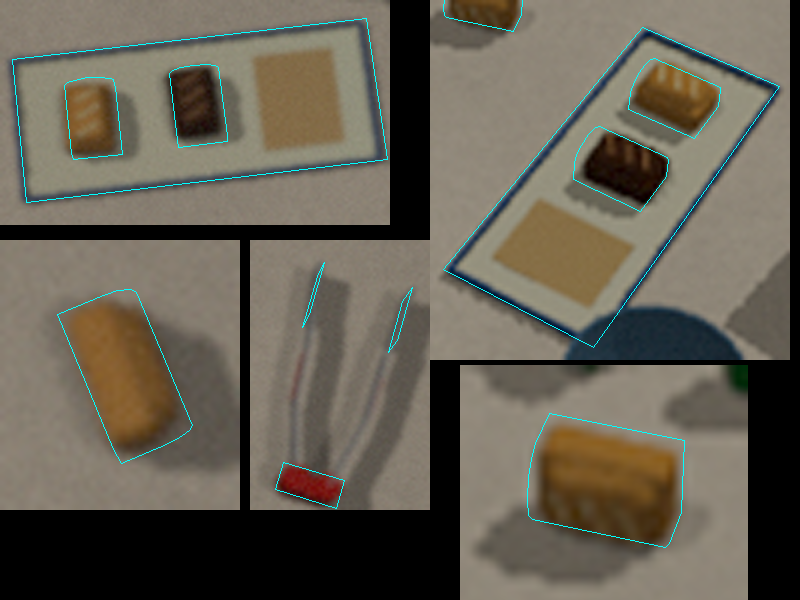

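The overlay confirms the fits: the tray outline is within about 2 px, as are the tongs' jaws and head. The tipped roll's slashes face the scene camera (scene crop, about (600,510)), so its top points along about (0.42, -0.91). I'll grip it by its ends with the tool leaning 45° towards its top. I'll then tilt about 60° the other way, put its lower edge on the paper and release it.

```bash
cat >> h.py <<'E'
def tool(L,lean,towards):
    """tool y along L, back leaning by lean deg from up towards a horizontal direction"""
    L=np.array([np.cos(L),np.sin(L),0]); t=np.asarray(towards,float); t=t-L*(t@L); t/=np.linalg.norm(t)
    z=-(np.cos(np.radians(lean))*np.array([0,0,1])+np.sin(np.radians(lean))*t)
    return np.column_stack([np.cross(L,z),L,z])
def now():
    s=robot.sense(); return R.from_euler('xyz',s["orientation"],degrees=True).as_matrix(),np.array(s["tool_pos"]),s
def jog(Rt,pt,R0=None,p0=None):
    if R0 is None: R0,p0,_=now()
    d=R0.T@(pt-p0)*1000; w=R.from_matrix(R0.T@Rt).as_rotvec()
    print("jog",d.round(1),w.round(4),"rows>=",max(np.linalg.norm(d)/50,np.degrees(np.linalg.norm(w))/8.59).round(1))
E
python3 - <<'E'
from h import *
print([m for m in dir(robot) if m[0]!='_'])
yaw=np.radians(-154+180); zd=np.array([np.sin(yaw),-np.cos(yaw),0]); print(zd)
c=np.array([.4395,.1355,0])+zd*.014; c[2]=.025
Rt=tool(yaw,45,zd); p=c+Rt[:,2]*.012   # grasp point ~12 mm behind TCP at 60 mm opening
print(c,p)
jog(Rt,p-Rt[:,2]*.12)
jog(Rt,p,Rt,p-Rt[:,2]*.12)
E
```

```text
['IKError', 'sense']
[ 0.43837115 -0.89879405  0.        ]
[0.4456372  0.12291688 0.025     ] [0.44191749 0.1305434  0.01651472]
jog [-449.1 -474.3  140.9] [-0.3364  0.7358  0.8115] rows>= 13.4
jog [ -0.   0. 120.] [0. 0. 0.] rows>= 2.4
```

Emit:
jog_arm(series="-449 -474 141 -0.336 0.736 0.812 85; -449 -474 141 -0.336 0.736 0.812 85; -449 -474 141 -0.336 0.736 0.812 85; -449 -474 141 -0.336 0.736 0.812 85; -449 -474 141 -0.336 0.736 0.812 85; -449 -474 141 -0.336 0.736 0.812 85; -449 -474 141 -0.336 0.736 0.812 85; -449 -474 141 -0.336 0.736 0.812 85; -449 -474 141 -0.336 0.736 0.812 85; -449 -474 141 -0.336 0.736 0.812 85; -449 -474 141 -0.336 0.736 0.812 85; -449 -474 141 -0.336 0.736 0.812 85; -449 -474 141 -0.336 0.736 0.812 85; -449 -474 141 -0.336 0.736 0.812 85; -449 -474 141 -0.336 0.736 0.812 85; -449 -474 141 -0.336 0.736 0.812 85; -449 -474 141 -0.336 0.736 0.812 85; -449 -474 141 -0.336 0.736 0.812 85", force=40)

```text
time: 2.2
tool_pos: [0.4784, 0.056, 0.1016]
orientation: [-180.0, -45.0, 116.1]
wrist_force: [-0.6, -0.2, -0.2]
gripper_width: 0.0851
finger_force: 0.0
```

```bash
python3 - <<'E'
from h import *
yaw=np.radians(26); zd=np.array([np.sin(yaw),-np.cos(yaw),0])
Rt=tool(yaw,45,zd); p=np.array([.4419,.1305,.0165])
print(robot.sense()["q"])
jog(Rt,p-Rt[:,2]*.05);jog(Rt,p)
C=cams(); im=np.zeros((560,800,3),np.uint8)
im[:,:400]=cv2.resize(C["top"]["image"][190:302,190:270,::-1],(400,560),interpolation=cv2.INTER_CUBIC)
im[:,400:]=cv2.resize(C["scene"]["image"][130:242,250:330,::-1],(400,560),interpolation=cv2.INTER_CUBIC)
cv2.imwrite("pics/ap.png",im)
E
```

```text
[-16.67559905  10.87859702 113.21859849  31.26885388  90.07870611
 -52.55434122]
jog [-1.5 -0.1 68.9] [-0.0013 -0.0001  0.001 ] rows>= 1.4
jog [ -1.5  -0.  118.9] [-0.0013 -0.0001  0.001 ] rows>= 2.4
```

View pics/ap.png

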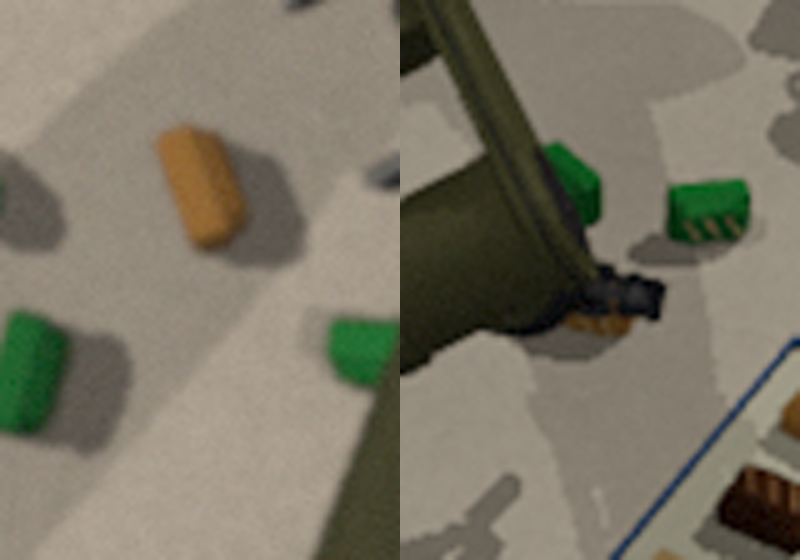

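The roll is undisturbed in the top view at (200,190), with the fingers off to its upper right at (300,0) and (385,165). Advancing along the tool axis to grasp it.

Emit:
jog_arm(series="-1.5 0 40 0 0 0 85; -1.5 0 80 0 0 0 85; -1.5 0 100 0 0 0 85; -1.5 0 110 0 0 0 85; -1.5 0 119 0 0 0 85; -1.5 0 119 0 0 0 85; -1.5 0 119 0 0 0 55; -1.5 0 119 0 0 0 50; -1.5 0 119 0 0 0 50; -1.5 0 119 0 0 0 50; -1.5 0 119 0 0 0 50; -1.5 0 119 0 0 0 50; -1.5 0 119 0 0 0 50", force=40)

```text
time: 3.6
tool_pos: [0.444, 0.1288, 0.0173]
orientation: [179.9, -45.0, 116.0]
wrist_force: [-0.4, -3.0, 5.9]
gripper_width: 0.0599
finger_force: 43.9
```

```bash
python3 - <<'E'
from h import *
s=robot.sense(); print({k:s[k] for k in("time","tool_pos","wrist_force","gripper_width","finger_force","q")})
C=cams(); im=np.zeros((560,800,3),np.uint8)
im[:,:400]=cv2.resize(C["top"]["image"][190:260,205:255,::-1],(400,560),interpolation=cv2.INTER_CUBIC)
im[:,400:]=cv2.resize(C["scene"]["image"][155:225,265:315,::-1],(400,560),interpolation=cv2.INTER_CUBIC)
cv2.imwrite("pics/gr.png",im)
E
```

```text
{'time': 3.6, 'tool_pos': array([0.44404094, 0.12883107, 0.01727678]), 'wrist_force': array([-0.40620122, -3.03284455,  5.94271255]), 'gripper_width': 0.059871741141625405, 'finger_force': 43.91476512886584, 'q': array([-10.11945177,  14.48314851, 119.57057871,  35.65168619,
        78.83050485, -53.77652686])}
```

View pics/gr.png

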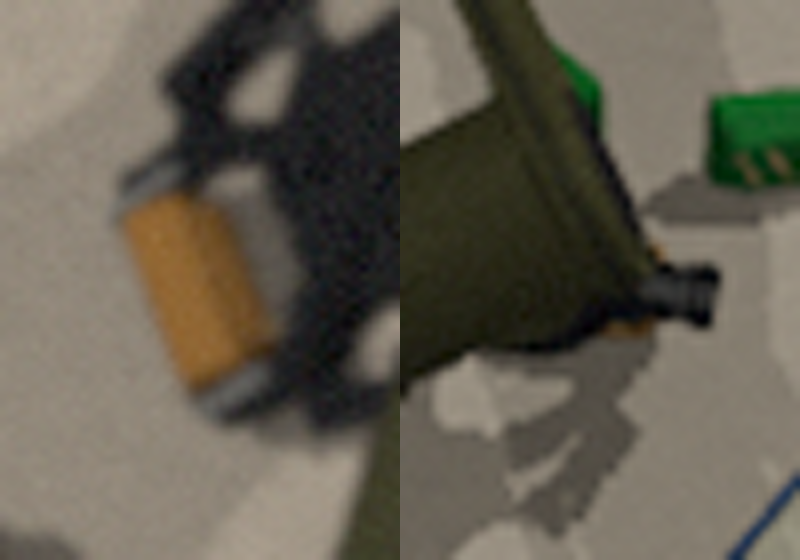

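The roll is held squarely by its ends, at opening 59.9 mm (top view (195,290) between the pads). Lifting, then working out the placing pose.

Emit:
jog_arm(series="35 0 -35 0 0 0 50; 70 0 -70 0 0 0 50; 90 0 -90 0 0 0 50; 90 0 -90 0 0 0 50; 90 0 -90 0 0 0 50; 90 0 -90 0 0 0 50", force=40)

```text
time: 4.3
tool_pos: [0.4417, 0.1294, 0.1418]
orientation: [-179.8, -45.1, 115.8]
wrist_force: [0.1, 0.9, -1.7]
gripper_width: 0.0598
finger_force: 43.7
```

```bash
python3 - <<'E'
from h import *
print(robot.sense()["tool_pos"],robot.sense()["gripper_width"])
yaw=np.radians(26); zd=np.array([np.sin(yaw),-np.cos(yaw),0]); L=np.array([np.cos(yaw),np.sin(yaw),0])
Rg=tool(yaw,45,zd); pg=np.array([.4440,.1288,.0173])
o=np.array([.4395,.1355,.021]); print("along L offset mm",(o-pg)@L*1e3)
o=o-L*((o-pg)@L); E=o-[0,0,.021]
Et=Rg.T@(E-pg); ot=Rg.T@(o-pg); print("E in tool",Et*1e3,"o in tool",ot*1e3)
tr=(.6482,.0541,0.,.151); y2=tr[3]; zd2=np.array([np.sin(y2),-np.cos(y2),0])
tgt=place([(0,-.111,.0048)],*tr)[0]
Rt=tool(y2,-22,zd2); p=tgt-Rt@Et
print("target TCP",p,"grasp-centre",Rt@ot+p)
up=np.array([0,0,.1]); jog(Rt,p+up); R0,p0,_=now(); jog(Rt,p,Rt,p+up)
# check fingertip height
for g in(.011-.004,): print("tip z",min((p+Rt@np.array([s*.011,0,g]))[2] for s in(-1,1)))
E
```

```text
[0.44172924 0.12944919 0.14184306] 0.059817499631693395
along L offset mm -1.1074865248594317
E in tool [-6.57991832e+00 -2.03823690e-14  1.78859763e+01] o in tool [ 8.26932408e+00 -2.03823690e-14  3.03673390e+00]
target TCP [ 0.66297176 -0.04298161  0.01891871] grasp-centre [ 0.66198954 -0.03652631  0.01300535]
jog [-193.9  123.4 -162.4] [-0.0671 -1.1609  0.3131] rows>= 8.0
jog [37.5  0.  92.7] [0. 0. 0.] rows>= 2.0
tip z 0.008307748158915782
```

Emit:
jog_arm(series="-194 123 -162 -0.067 -1.161 0.313 50; -194 123 -162 -0.067 -1.161 0.313 50; -194 123 -162 -0.067 -1.161 0.313 50; -194 123 -162 -0.067 -1.161 0.313 50; -194 123 -162 -0.067 -1.161 0.313 50; -194 123 -162 -0.067 -1.161 0.313 50; -194 123 -162 -0.067 -1.161 0.313 50; -194 123 -162 -0.067 -1.161 0.313 50; -194 123 -162 -0.067 -1.161 0.313 50; -194 123 -162 -0.067 -1.161 0.313 50; -194 123 -162 -0.067 -1.161 0.313 50; -194 123 -162 -0.067 -1.161 0.313 50; -194 123 -162 -0.067 -1.161 0.313 50")

```text
time: 5.6
tool_pos: [0.6639, -0.044, 0.1211]
orientation: [179.8, 22.0, 98.5]
wrist_force: [-0.3, -0.2, -1.1]
gripper_width: 0.06
finger_force: 43.7
```

```bash
python3 - <<'E'
from h import *
y2=.151; zd2=np.array([np.sin(y2),-np.cos(y2),0]);Rt=tool(y2,-22,zd2)
p=np.array([.6630,-.0430,.0189]); jog(Rt,p+[0,0,.03]); jog(Rt,p); print(now()[2]["gripper_width"],now()[2]["q"])
C=cams(); im=np.zeros((560,800,3),np.uint8)
im[:,:400]=cv2.resize(C["top"]["image"][115:213,240:310,::-1],(400,560),interpolation=cv2.INTER_CUBIC)
im[:,400:]=cv2.resize(C["scene"]["image"][190:288,280:350,::-1],(400,560),interpolation=cv2.INTER_CUBIC)
cv2.imwrite("pics/pl.png",im)
E
```

```text
jog [28.1 -1.  66.5] [ 0.0026 -0.0001 -0.0022] rows>= 1.4
jog [39.3 -1.1 94.3] [ 0.0026 -0.0001 -0.0022] rows>= 2.0
0.059992919578809235 [ 2.29810420e-02  1.40221593e+01  1.00792506e+02 -2.43620694e+01
  6.37359870e+01  2.10374571e+00]
```

View pics/pl.png

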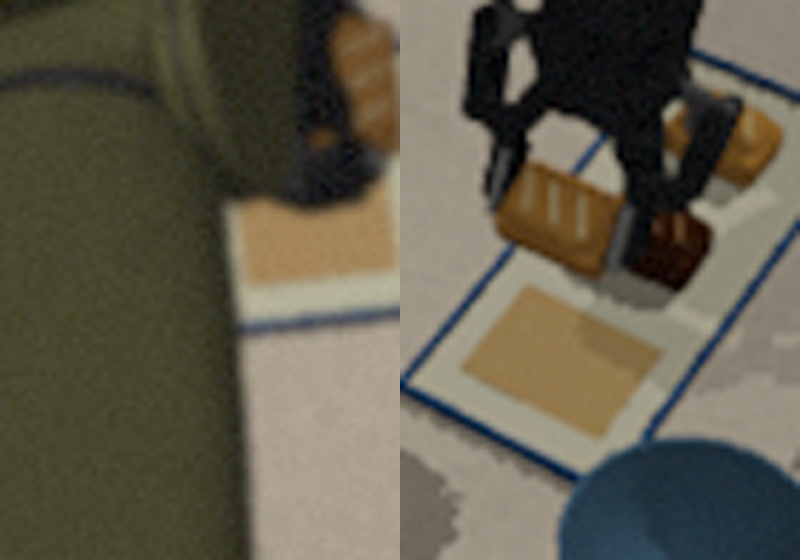

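The slashes now point up and towards -y (scene crop (560,215)), and the paper below is free at (565,360). Lowering.

Emit:
jog_arm(series="15 -1 40 0.0026 0 -0.002 50; 28 -1 66 0.0026 0 -0.002 50; 34 -1 82 0.0026 0 -0.002 50; 38 -1 91 0.0026 0 -0.002 50; 39.5 -1 94.3 0.0026 0 -0.002 50; 39.5 -1 94.3 0.0026 0 -0.002 50; 39.5 -1 94.3 0.0026 0 -0.002 50; 39.5 -1 94.3 0.0026 0 -0.002 50")

```text
time: 6.5
tool_pos: [0.6638, -0.0418, 0.0198]
orientation: [179.9, 22.0, 98.7]
wrist_force: [0.8, -0.1, -0.1]
gripper_width: 0.0597
finger_force: 43.7
```

Emit:
jog_arm(series="0.4 0 0.9 0 0 0 50; 0.4 0 0.9 0 0 0 50; 0.8 0 1.8 0 0 0 50; 0.8 0 1.8 0 0 0 50")

```text
time: 6.9
tool_pos: [0.6638, -0.0418, 0.0186]
orientation: [179.9, 22.1, 98.7]
wrist_force: [-2.1, 1.5, 9.5]
gripper_width: 0.0596
finger_force: 44.0
```

The edge is touching. Back off slightly and release.

Emit:
jog_arm(series="-0.4 0 -1 0 0 0 60; -0.4 0 -1 0 0 0 75; -0.4 0 -1 0 0 0 85; -0.4 0 -1 0 0 0 85; -0.4 0 -1 0 0 0 85; -0.4 0 -1 0 0 0 85; -0.4 0 -1 0 0 0 85; -0.4 0 -1 0 0 0 85; -0.4 0 -31 0 0 0 85; -0.4 0 -71 0 0 0 85; -0.4 0 -110 0 0 0 85; -0.4 0 -140 0 0 0 85; -0.4 0 -140 0 0 0 85; -0.4 0 -140 0 0 0 85")

```text
time: 8.3
tool_pos: [0.6552, 0.01, 0.1471]
orientation: [179.9, 22.0, 98.7]
wrist_force: [0.3, -0.2, -0.2]
gripper_width: 0.085
finger_force: 0.0
```

```bash
python3 - <<'E'
from h import *
y=-.271+np.pi/2
Rt=tool(y,0,(1,0,0)); p=np.array([.5724,-.2285,.15])
jog(Rt,p)
E
```

```text
jog [-208.  -118.1   80.8] [-0.2195  0.3418 -1.1326] rows>= 8.0
```

Emit:
jog_arm(series="-208 -118 81 -0.22 0.342 -1.133 85; -208 -118 81 -0.22 0.342 -1.133 85; -208 -118 81 -0.22 0.342 -1.133 85; -208 -118 81 -0.22 0.342 -1.133 85; -208 -118 81 -0.22 0.342 -1.133 85; -208 -118 81 -0.22 0.342 -1.133 85; -208 -118 81 -0.22 0.342 -1.133 85; -208 -118 81 -0.22 0.342 -1.133 85; -208 -118 81 -0.22 0.342 -1.133 85; -208 -118 81 -0.22 0.342 -1.133 85; -208 -118 81 -0.22 0.342 -1.133 85; -208 -118 81 -0.22 0.342 -1.133 85; -208 -118 81 -0.22 0.342 -1.133 85")

```text
time: 9.6
tool_pos: [0.5717, -0.2282, 0.1488]
orientation: [-180.0, -0.1, 164.4]
wrist_force: [-0.4, 0.6, -0.2]
gripper_width: 0.0846
finger_force: 0.0
```

```bash
python3 - <<'E'
from h import *
y=-.271+np.pi/2
Rt=tool(y,0,(1,0,0)); jog(Rt,np.array([.5724,-.2285,.022])); print(now()[2]["q"])
C=cams()
im=np.zeros((560,800,3),np.uint8)
im[:,:400]=cv2.resize(C["top"]["image"][100:240,195:295,::-1],(400,560),interpolation=cv2.INTER_CUBIC)
im[:,400:]=cv2.resize(C["scene"]["image"][185:325,220:320,::-1],(400,560),interpolation=cv2.INTER_CUBIC)
im[:,400:]=cv2.resize(C["scene"]["image"][190:330,205:365,::-1],(400,350),interpolation=cv2.INTER_CUBIC)[np.r_[0:350,[0]*210]]
cv2.imwrite("pics/af.png",im)
G=((8,90,50),(25,255,255))
P=((8,100,50),(25,255,255))
I=cv2.cvtColor(C["top"]["image"],cv2.COLOR_RGB2HSV); print(I[144:152,290:294,:].reshape(-1,3)[:8])
E
```

```text
jog [-1.000e+00 -1.000e-01  1.268e+02] [-0.0002 -0.002  -0.0006] rows>= 2.5
[-2.67394709e+01  7.15275223e+00  1.03790643e+02 -3.60061327e-02
  6.91670117e+01 -1.01166240e+02]
[[ 16 162 146]
 [ 16 141 148]
 [ 17 127 151]
 [ 16 127 149]
 [ 17 171 145]
 [ 17 143 150]
 [ 16 134 150]
 [ 16 128 149]]
```

View pics/af.png

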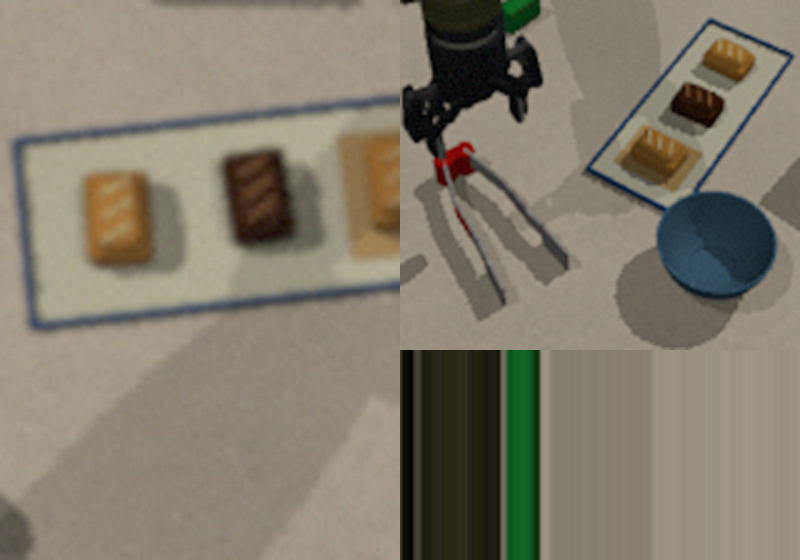

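The golden roll lies flat on the paper with its slashes up, aligned with the others (scene crop (660,155)). The tongs are undisturbed under the gripper, head at (455,160). Descending on the tongs.

Emit:
jog_arm(series="-1 0 45 0 0 0 85; -1 0 85 0 0 0 85; -1 0 110 0 0 0 85; -1 0 122 0 0 0 85; -1 0 128 0 0 0 85; -1 0 128 0 0 0 85; -1 0 128 0 0 0 66; -1 0 128 0 0 0 63; -1 0 128 0 0 0 61; -1 0 128 0 0 0 60; -1 0 128 0 0 0 60; -1 0 128 0 0 0 60; -1 0 128 0 0 0 60; -1 0 128 0 0 0 60", force=40)

```text
time: 11.1
tool_pos: [0.575, -0.23, 0.0249]
orientation: [-179.9, 0.2, 164.5]
wrist_force: [-0.6, 0.6, 6.8]
gripper_width: 0.0603
finger_force: 13.9
```

```bash
python3 - <<'E'
from h import *
for i in range(3):
    cams(); s=robot.sense(); print(s["tool_pos"],s["wrist_force"],s["gripper_width"],s["finger_force"],s["orientation"])
E
```

```text
[ 0.57494959 -0.22999876  0.02483971] [-1.04371133  0.32961246  6.34019014] 0.06044044136574671 13.869960755109787 [-179.93537998    0.21486052  164.48938914]
[ 0.57497573 -0.23001067  0.02486793] [-1.10714368  0.2245207   6.83473582] 0.060231905982492784 13.870292454957962 [-179.93477171    0.21635956  164.48992605]
[ 0.57499395 -0.22999869  0.02487054] [-0.94518948  1.05532356  7.65302718] 0.060392965119606457 13.869877606630325 [-179.93496864    0.21983652  164.49115891]
```

Emit:
jog_arm(series="0 0 -10 0 0 0 60; 0 0 -30 0 0 0 60; 0 0 -60 0 0 0 60; 0 0 -90 0 0 0 60; 0 0 -120 0 0 0 60; 0 0 -120 0 0 0 60; 0 0 -120 0 0 0 60")

```text
time: 12.1
tool_pos: [0.5734, -0.2292, 0.1426]
orientation: [-180.0, 0.0, 164.5]
wrist_force: [-0.4, 0.4, -1.3]
gripper_width: 0.0606
finger_force: 11.8
```

```bash
python3 - <<'E'
from h import *
a=.151; Rt=tool(a+np.pi/2,0,(1,0,0)); g=place([(-.082,0,0)],.649,.055,0,a)[0]; print(g)
jog(Rt,g+[0,0,.14]); s=now()[2]; print(s["gripper_width"],s["finger_force"],s["wrist_force"],s["wrist_torque"])
E
```

```text
[0.56793307 0.042665   0.        ]
jog [ 78.  260.5   2.4] [-0.0007  0.0007 -0.422 ] rows>= 5.4
0.06061653136460319 11.841102540493011 [-0.40251786  0.43217925 -1.30933535] [-0.01579685  0.02309867  0.06731448]
```

The wrist reads 1.3 N, so the tongs are lifted. Swinging over to the rye roll.

Emit:
jog_arm(series="26 87 0 0 0 -0.14 60; 26 87 0 0 0 -0.14 60; 26 87 0 0 0 -0.14 60; 52 174 0 0 0 -0.28 60; 52 174 0 0 0 -0.28 60; 52 174 0 0 0 -0.28 60; 78 260 0 0 0 -0.422 60; 78 260 0 0 0 -0.422 60; 78 260 0 0 0 -0.422 60; 78 260 0 0 0 -0.422 60; 78 260 0 0 0 -0.422 60; 78 260 0 0 0 -0.422 60")

```text
time: 13.3
tool_pos: [0.5674, 0.0411, 0.141]
orientation: [180.0, -0.1, -171.4]
wrist_force: [0.2, 0.2, -1.3]
gripper_width: 0.0601
finger_force: 11.9
```

```bash
python3 - <<'E'
from h import *
R0,p0,s=now(); print(p0,s["orientation"],s["gripper_width"],s["finger_force"])
C=cams()
im=np.zeros((600,800,3),np.uint8)
def crop(n,u,v,w,h,k): 
    return cv2.resize(C[n]["image"][v:v+h,u:u+w,::-1],(w*k,h*k),interpolation=cv2.INTER_CUBIC)
im[:480,:400]=crop("top",210,110,80,96,5)
im[:600,400:]=crop("scene",265,150,80,120,5)
cv2.imwrite("pics/rye.png",im)
E
```

```text
[0.56735194 0.04106885 0.14098774] [ 1.79982840e+02 -1.20779145e-01 -1.71444825e+02] 0.06011699759596955 11.86899796128273
```

View pics/rye.png

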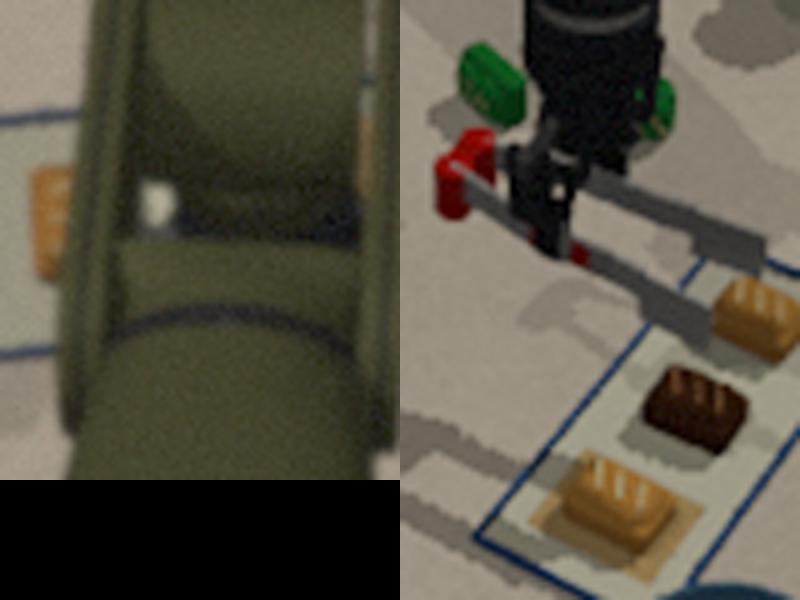

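The tongs are held level: head at (465,175), near jaw tip at (708,345), far jaw tip at (765,255). The rye roll sits below at (695,410), and the golden roll rests on its paper at (620,505). Checking where the jaws are in the hand.

```bash
python3 - <<'E'
from h import *
C=cams(); d=C["scene"]; R0,p0,s=now(); a=np.radians(s["orientation"][2]+180)
obs=np.array([(708,347),(710,320),(765,238),(763,272)]); obs=(obs-[400,0])/5+[265,150]-.4
def P(q,h): # q: grip x in tongs, tongs bottom z
    T=[(.189,-h,0),(.189,-h,.036),(.189,h,.036),(.189,h,0)]
    return place(np.array(T)-[q[0],q[2],0],p0[0],p0[1],q[1],a)
r=least_squares(lambda q:(proj(d,P(q,.031))-obs).ravel()[[0,1,4,5]],[.083,.116,0])
print("grip x,bottom z,y off",r.x,r.fun.round(1),(proj(d,P(r.x,.031))-obs).round(1).tolist())
print("nominal",(proj(d,P([.083,.116,0],.031))-obs).round(1).tolist())
_,c,ar=blob(d,(358,186),(0,150,60),(5,255,255)); _,c,ar=blob(d,(265+65/5,150+175/5),(0,150,60),(5,255,255))
H=np.array([(x,y,z) for x in(-.012,.012) for y in(-.026,.026) for z in(0,.038)])
m=proj(d,place(H-[.083,0,0],p0[0],p0[1],.116,a)).mean(0); print("head",c,ar,"pred",m)
E
```

```text
grip x,bottom z,y off [0.07994212 0.12429745 0.0087515 ] [ 0.  0. -0. -0.] [[0.0, 0.0], [0.6, -3.4], [-0.0, -0.0], [-0.8, 2.0]]
nominal [[0.3, -0.3], [0.9, -3.6], [0.2, -0.1], [-0.6, 1.8]]
head [277.45945946 183.56756757] 111 pred [277.69355319 183.68495708]
```

The nominal grip pose matches the image to about 0.3 px. Now the descent over the rye roll.

```bash
python3 - <<'E'
from h import *
a=.151; Rt=tool(a+np.pi/2,0,(1,0,0)); g=place([(-.082,0,0)],.6492,.0555,.032,a)[0]; print(g); jog(Rt,g)
E
```

```text
[0.56813307 0.043165   0.032     ]
jog [ -0.9   1.4 109.5] [ 0.0004 -0.0012 -0.0011] rows>= 2.2
```

Emit:
jog_arm(series="-1 2 0 0 0 0 60; -1 2 20 0 0 0 60; -1 2 45 0 0 0 60; -1 2 65 0 0 0 60; -1 2 80 0 0 0 60; -1 2 92 0 0 0 60; -1 2 102 0 0 0 60; -1 2 109 0 0 0 60; -1 2 109 0 0 0 60; -1 2 109 0 0 0 60")

```text
time: 14.5
tool_pos: [0.5685, 0.0445, 0.0329]
orientation: [180.0, -0.0, -171.3]
wrist_force: [0.4, 0.9, -0.9]
gripper_width: 0.0603
finger_force: 11.9
```

Emit:
jog_arm(series="0 0 0 0 0 0 57; 0 0 0 0 0 0 54; 0 0 0 0 0 0 51; 0 0 0 0 0 0 48; 0 0 0 0 0 0 44; 0 0 0 0 0 0 44; 0 0 0 0 0 0 44; 0 0 0 0 0 0 44; 0 0 0 0 0 0 44", force=45)

```text
time: 15.4
tool_pos: [0.5682, 0.0445, 0.0327]
orientation: [180.0, -0.0, -171.3]
wrist_force: [-0.4, -0.6, 1.7]
gripper_width: 0.0499
finger_force: 46.5
```

Stopped at 49.9 mm with 46 N, as expected with a roll in the jaws. Lifting.

Emit:
jog_arm(series="0 0 -5 0 0 0 44; 0 0 -15 0 0 0 44; 0 0 -35 0 0 0 44; 0 0 -60 0 0 0 44; 0 0 -90 0 0 0 44; 0 0 -120 0 0 0 44; 0 0 -145 0 0 0 44; 0 0 -160 0 0 0 44; 0 0 -160 0 0 0 44; 0 0 -160 0 0 0 44; 0 0 -160 0 0 0 44; 0 0 -160 0 0 0 44")

```text
time: 16.6
tool_pos: [0.5672, 0.0445, 0.1904]
orientation: [179.9, -0.3, -171.3]
wrist_force: [0.1, -0.1, -2.6]
gripper_width: 0.0492
finger_force: 47.1
```

```bash
python3 - <<'E'
from h import *
C=cams(); d=C["scene"]; R0,p0,s=now(); a=np.radians(s["orientation"][2]+180)
print(p0,s["gripper_width"],s["finger_force"],s["wrist_force"],s["wrist_torque"])
pr=proj(d,place([(.082,0,.0)],p0[0],p0[1],p0[2]-.025+.01,a))[0]; print("expected rye px",pr)
m=cv2.inRange(cv2.cvtColor(d["image"],cv2.COLOR_RGB2HSV),(0,60,0),(14,255,80))
k,l,st,c=cv2.connectedComponentsWithStats(m)
for i in range(1,k):
    if st[i,4]>25 and 250<c[i][0]<400 and 120<c[i][1]<260: print(c[i],st[i])
pr0=proj(d,[(.649,.0555,.018)])[0]; print("old rye px",pr0, d["image"][int(pr0[1]),int(pr0[0])])
G=((8,90,50),(25,255,255))
for n,uv in(("top",(224,154)),("scene",(336,213)),("top",(295,148)),("scene",(308,252))): print(n,blob(C[n],uv,*G)[1:])
E
```

```text
[0.56759867 0.04448529 0.19104503] 0.04972009581936178 47.06199092310271 [ 0.26144958 -0.66751982 -1.67540298] [ 2.97546176e-05  5.78617109e-02 -3.10220111e-02]
expected rye px [326.61380394 193.644314  ]
[386.16216216 163.98198198] [378 156  19  14 111]
[275.1627907  176.13953488] [272 172   8   9  43]
[384.13953488 176.90697674] [376 173  18   7  43]
[330.45714286 193.21428571] [319 185  20  20 140]
old rye px [322.62040866 230.64110944] [158 153 134]
top (array([217.60344828, 150.5862069 ]), np.int32(58))
scene (array([336.20920502, 213.45188285]), np.int32(239))
top (array([298.6993737 , 147.94572025]), np.int32(479))
scene (array([307.93413174, 252.79840319]), np.int32(501))
```

The rye roll is in the jaws at pixel (330,193), close to where I expected it. Its old place now shows tray colour, and the other rolls have not moved. Handing in.

```bash
python3 -c "
from plant import ticket
print(ticket.hand_in())"
```

```text
the job is handed in; nothing more can be done
None
```

The job is handed in: the golden roll was set flat on the paper, in line with the others and released, then the rye roll was lifted in the tongs to about 16 cm by my estimate and is still held there.

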